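# Feed the oak bench dog down the boring jig's chute

## Robot

A 7-joint arm with a two-finger parallel gripper is mounted at the origin on the work surface. World frame = base frame: x ahead of the robot, y to its left, z up, the work surface at z = 0. Lengths are in m, angles in rad, forces in N, time in s.
With the tool pointing down it reaches from about 0.4 to 0.85 m from the base axis. Payload 4.5 kg.
Tool frame: the origin (TCP) lies at the very end of the fingers, on their centre line; the grasp point (between the pads) lies 19 mm behind it; z points along the fingers, y is the line along which they close (so a half turn about z gives the same grasp; the last joint's range is limited). The gripper opens to 88 mm and grips with 3 to 60 N. Pads are 18 mm wide; open, the fingers measure 123 mm over their backs; the gripper's body (75 mm by 187 mm) begins 45 mm behind the grasp point.
Start: joints at [1.145, 0.689, -0.195, 1.565, 0.157, 0.902, -0.215], TCP at [0.277, -0.56, 0.239] pointing down, gripper open.
Joint ranges: [-3.01, 3.01], [-0.46, 2.08], [-1.47, 1.51], [0.13, 2.56], [-1, 4.14], [0.04, 2.09], [-2.66, 2.66]. Speed limits (rad/s): [2.57, 2.57, 3.14, 3.14, 3.14, 3.14, 3.14].

## Interface

Orientations are given as a unit quaternion [x, y, z, w].
In Python, from plant import r gives the robot as it stands. The module is installed in compiled form; this text tells all that it offers.
- The arm moves only by the tool step_arm, never from a script. Its argument "increments" is a list of rows, each a list of 2 entries, a list of its own where there are three numbers: the shift along the world's x, y, z in cm, then the turn, a rotation vector about the world's x, y, z in degrees. A call has exactly 10 rows; each row shifts and turns the commanded pose from where the row before left it; what a row does not reach is not made up. A row lasts 1/10 s, in which the tool goes at most 50 mm and 8.59 degrees, less where a joint would pass 70% of its speed; a pose out of reach is approached as far as the arm can. A call is refused whole if a number of a shift passes 5 or a number of a turn 8.59, either way. A call with a gripper value outside its range is refused whole. "fingers" is the opening, from 0 (shut) to 1 (fully open), set as the call begins (left out, the last holds). The fingers move at their own pace and stop on an object; "grip_force" is the grip in N (left out, the last holds). Time passes only in rows, so rows that do not move let the fingers close, or fill a call up. It gives the time, the measured TCP pose, the force, the opening and the grip force at its end, in the units of the state.
- r.get_state(): the state, without advancing time (a new reading comes with each control period).
- r.snapshot(name): name is "scene" or "side" or "wrist"; returns (picture, depth): 420x560x3 uint8, red, green, blue; 420x560 float32, m along the optical axis (not along the pixel's ray), 0 where there is no reading.
- r.calibration(name): a dict with "fov_y" (degrees; the focal length in pixels is half the picture's height over the tangent of half this angle, whatever the lens; pixels are square), "cx", "cy" (the principal point, pixels), "R" (3x3) and "t" (3): a world point X has camera coordinates R X + t. Camera axes: x right, y down, z forward; pixel columns grow to the right and rows downward; lengths in m; the calibration is good to about 2 mm. A picture is of the moment at which its call begins: read the wrist's pose just before it. calibration takes no time and is no camera call; for the wrist camera it gives the pose at the moment of the call.
- r.finish_job(): hands the job in; it is judged then, once.
The state is a dict: "clock": time; "q": joint angles; "qd": joint speeds; "joint_torque": joint torques, N m; "tool_pos": TCP position; "eef_rot": TCP orientation; "contact_force": force on the tool from outside, world axes, zero at the start; "moment": the same for the moment, N m; "opening": opening from 0.0 (shut) to 1.0 (fully open); "finger_force": force on a finger pad.
Only numpy, scipy, OpenCV 4.12 (cv2) and the standard library are available. Lean on these libraries where they do the work, as an engineer would, in place of code of your own. Each camera call takes 0.05 s, during which the arm holds its last target. There are 200 camera calls.

## Task

Feed the pale oak bench dog to the boring jig: let it go in the wide open bay at the top of the chute with its narrow shank pointing downhill, so that it slides under the clear cover by itself and stops with the shank fully home in the narrow slot. Leave the dark walnut dog where it lies.

Things in the scene. Friction and masses are not known exactly. Their poses are not given: they have to be found in the camera images.
- oak_dog: Loose T-shaped bench dog of pale oak, lying flat: 80 mm long, 24 mm thick, 45 g. Shank 26 mm wide with a half-round end, head 50 mm wide. Origin: centre of the underside, mid-length; grip here, across the shank (along y). x runs from head to free shank end (head x = -40 to -24 mm, shank -24 to +40 mm), z up. A headless oak offcut is not it.
- walnut_dog: A bench dog of the same shape, size and axes, in dark brown walnut, lying on the bench. It stays where it is.
- chute: Fixed wooden chute, 250 x 170 mm, 180 mm high. Origin on the bench under its middle; x is level and points downhill, y across, z up. Slippery grey metal floor falls 30 degrees: z = 96 mm - 0.577 x. From its upper edge (x = -106 mm) down the slope: open bay 140 mm wide, walls 26 mm high (0 to 75 mm); funnel, walls 38 mm (to 170 mm); slot 36 mm wide (to 245 mm).
- chute_bay (a point): Point on the metal floor in the open bay (x = -56, y = 0, z = 128 mm in the chute's frame, same axes): the place for the middle of the dog when letting go. A dog held level here, x downhill, touches the slope with its head's lower edge when its underside is 23 mm above this point; let go just above that, it tips onto the slope and slides down within 1 s.
- chute_seat (a point): Point on the metal floor (x = 51, y = 0, z = 67 mm in the chute's frame, same axes) where the dog's origin comes to rest when it slid shank first: shank in the slot, head against the funnel. Head first it stops some 60 mm higher, crosswise it jams in the funnel. A clear cover 38 mm above the floor, from 144 mm down the slope on, bars the way from above.
Not all that is in view belongs to the job. What is shaped like the oak_dog but orange or turquoise is not meant.

How it is judged:
At the end, for the whole second after the job is handed in: The oak dog lies still at the bottom of the chute, under the cover, shank in the slot: its origin within about 17 mm along the chute, 15 mm across and 22 mm in height of the seat (x 51, y 0, z 67 mm in the chute's frame), its width across the chute within 0.2 rad (x of oak_dog in the frame of chute between 0.033 and 0.068 m and z of oak_dog in the frame of chute between 0.045 and 0.09 m and y of oak_dog in the frame of chute between -0.015 and 0.015 m and angle between the y axis of oak_dog and the y axis of chute, either way round below 0.2 rad and linear speed of oak_dog below 0.02 m/s); the robot touches nothing.
It fails at once if the walnut dog is moved by more than 40 mm (distance of walnut_dog from where it was at the start of the episode above 0.04 m).
It also fails if it takes over 43 s, if anything falls off the work surface, if the arm or the gripper's body presses on something with over 40 N, if the wrist force passes 120 N, or if a joint passes its speed limit or range.

## Working session

There is one attempt and no reset: what is moved stays moved. The work goes in short steps, Python scripts to look and compute and a tool call to move; the robot and the scene stay as the last step left them, time stands still between calls to the robot, and variables do not carry over. Pictures are saved under pics/ and viewed, at most 10 in all, crops included, and the job is handed in when it is done.

Besides the shell and the picture viewer there is one more tool, called after "Request:" as a command line: name --argument value ..., lists and objects as JSON in quotes. step_arm: Moves the arm, as the interface text tells. Its arguments: {"type":"object","properties":{"increments":{"type":"array","items":{"type":"array"}},"fingers":{"type":"number"},"grip_force":{"type":"number"}},"required":["increments"]}

```bash
mkdir -p pics
cat > h.py <<'E'
import numpy as np, cv2
from plant import r
def snap(n):
    c=r.calibration(n); p,d=r.snapshot(n)
    return p,d,c
def K(c,h=420):
    f=h/2/np.tan(np.radians(c['fov_y'])/2); return f,c['cx'],c['cy']
def ray(c,uv,z):
    f,cx,cy=K(c); R=np.array(c['R']);t=np.array(c['t'])
    uv=np.atleast_2d(uv).astype(float)
    d=np.c_[(uv[:,0]-cx)/f,(uv[:,1]-cy)/f,np.ones(len(uv))]@R
    o=-R.T@t
    return o+d*((z-o[2])/d[:,2])[:,None]
def cloud(c,d):
    f,cx,cy=K(c); R=np.array(c['R']);t=np.array(c['t'])
    v,u=np.mgrid[:d.shape[0],:d.shape[1]]
    P=np.dstack([(u-cx)/f*d,(v-cy)/f*d,d])
    return (P-t)@R
def save(n,p): cv2.imwrite('pics/'+n,cv2.cvtColor(p,cv2.COLOR_RGB2BGR))
E
python3 - <<'E'
from h import *
for n in ['scene','side','wrist']:
    p,d,c=snap(n); save(n+'0.png',p); np.savez(n+'0.npz',p=p,d=d,**c)
    print(n,{k:np.round(v,3).tolist() for k,v in c.items()}, (d==0).mean())
print(r.get_state())
E
```

```text
scene {'fov_y': 51.564, 'cx': 279.887, 'cy': 209.649, 'R': [[0.11, 0.994, 0.005], [0.815, -0.088, -0.572], [-0.568, 0.067, -0.82]], 't': [0.007, -0.323, 1.38]} 0.003860544217687075
side {'fov_y': 52.345, 'cx': 277.289, 'cy': 207.974, 'R': [[0.754, -0.657, -0.012], [-0.421, -0.47, -0.776], [0.504, 0.59, -0.631]], 't': [-0.386, 0.258, 0.67]} 0.004030612244897959
wrist {'fov_y': 60.361, 'cx': 284.899, 'cy': 209.571, 'R': [[0.445, -0.896, -0.001], [-0.849, -0.422, 0.318], [-0.285, -0.14, -0.948]], 't': [-0.625, -0.045, 0.391]} 0.0038775510204081634
{'clock': 0.15, 'q': array([ 1.14476709,  0.68979028, -0.19456431,  1.56604939,  0.15732479,
        0.90251088, -0.21508626]), 'qd': array([ 0.00050951, -0.00257371, -0.00187975, -0.00348344, -0.00102134,
        0.00010601,  0.00119218]), 'joint_torque': array([-2.13401203e-03, -5.27860272e+01, -1.26887474e+00, -1.53583843e+01,
       -5.25662117e-02,  3.92119924e-03,  7.53085010e-05]), 'tool_pos': array([ 0.27714983, -0.55967934,  0.23811072]), 'eef_rot': array([ 9.73672398e-01,  2.27950864e-01, -2.01694140e-04, -6.51217734e-04]), 'contact_force': array([-0.37994045, -0.20721365, -1.18612346]), 'moment': array([ 0.00076314, -0.0402032 ,  0.00070709]), 'finger_force': 0.0, 'opening': 0.9982210321414403}
```

View pics/scene0.png

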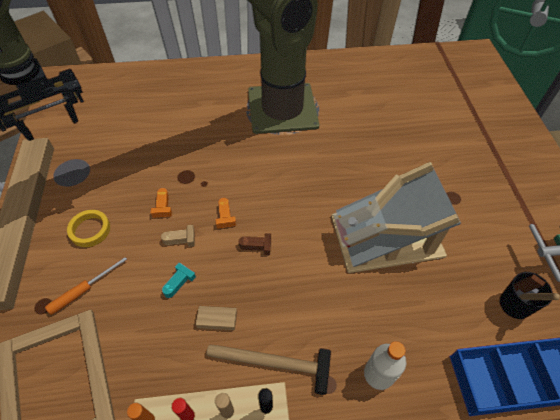

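View pics/side0.png

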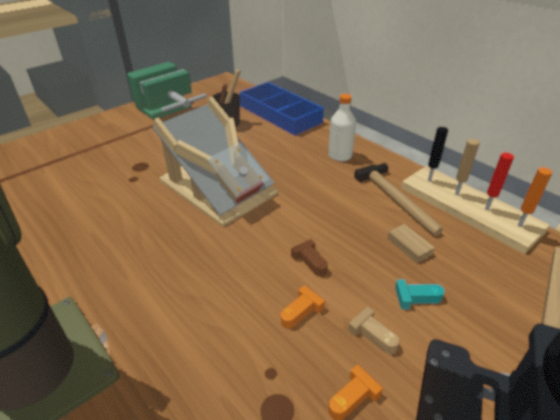

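The scene view shows the oak dog at about (178,238), with its head on the right (190,236) and its shank to the left. The walnut dog is at (255,243). The chute is at (395,220) with its bay on the right (430,200) and its slot on the left (360,225), so downhill is about -y. The side view has the oak dog at (375,330) and the chute at (215,155).

```bash
cat > m.py <<'E'
from h import *
def load(n):
    z=np.load(n+'0.npz'); return z['p'],z['d'],{k:z[k] for k in('fov_y','cx','cy','R','t')}
def dog(n,box):
    p,d,c=load(n);P=cloud(c,d);x0,y0,x1,y1=box
    m=np.zeros(d.shape,bool)
    m[y0:y1,x0:x1]=(P[y0:y1,x0:x1,2]>0.012)&(d[y0:y1,x0:x1]>0)
    k,l,s,_=cv2.connectedComponentsWithStats(m.astype(np.uint8)); i=1+np.argmax(s[1:,4]); m=l==i
    Q=P[m]; T=Q[Q[:,2]>np.median(Q[:,2])-0.006]
    rect=cv2.minAreaRect(T[:,:2].astype(np.float32)*1000)
    e=cv2.PCACompute(T[:,:2].astype(np.float32),None)
    print(n,'bbox',s[i],'z',np.percentile(Q[:,2],[5,50,95]).round(4),'rect mm',np.round(rect[0],1),np.round(rect[1],1),round(rect[2],1),'pca',e[0],e[1][0])
dog('scene',(155,220,200,255)); dog('side',(340,300,405,355)); dog('scene',(232,228,278,258))
G={}
for n,b in(('scene',(330,160,460,265)),('side',(150,95,280,215))):
    p,d,c=load(n);P=cloud(c,d);hsv=cv2.cvtColor(p,cv2.COLOR_RGB2HSV)
    T=P[300:340,300:330].reshape(-1,3); print(n,'table z',np.median(T[:,2]))
    x0,y0,x1,y1=b; m=np.zeros(d.shape,bool)
    m[y0:y1,x0:x1]=((hsv[...,1]<70)&(P[...,2]>0.02)&(P[...,2]<0.17)&(d>0))[y0:y1,x0:x1]
    Q=P[m]
    ok=np.ones(len(Q),bool)
    for _ in range(15):
        A=np.c_[Q[ok][:,:2],np.ones(ok.sum())]; s=np.linalg.lstsq(A,Q[ok][:,2],rcond=None)[0]
        res=Q[:,2]-np.c_[Q[:,:2],np.ones(len(Q))]@s; ok=abs(res)<max(0.003,1.5*np.median(abs(res)))
    g=-s[:2]; slope=np.linalg.norm(g); dx=g/slope
    print(n,'floor n',ok.sum(),'slope',slope,'downhill dir',dx,'yaw deg',np.degrees(np.arctan2(dx[1],dx[0])),'res',res[ok].std())
    F=Q[ok]; print(' z range',np.percentile(F[:,2],[1,99]))
    # bay region: lateral extents for z in .118-.15
    dy=np.array([-dx[1],dx[0]])
    for lo,hi in((.11,.12),(.12,.13),(.13,.14),(.14,.15),(.15,.16)):
        w=F[(F[:,2]>lo)&(F[:,2]<hi)]; v=w[:,:2]@dy
        if len(v): print('  ',lo,len(v),np.percentile(v,[1,99]).round(4),'along',(w[:,:2]@dx).mean().round(4))
    print(' top along',np.percentile(F[:,:2]@dx,[0.5,99.5]),'x0 (z=.096) along', (s[2]-.096)/slope)
    # downhill x=0 along value: z=s2 - slope*along
E
python3 m.py
```

```text
scene bbox [161 225  33  20 413] z [0.0146 0.0237 0.0268] rect mm [ 454.7 -316.3] [49.  78.3] 3.1 pca [[ 0.45503795 -0.31144884]] [-0.02821159  0.99960196]
side bbox [349 306  51  45 968] z [0.0144 0.024  0.0258] rect mm [ 453.3 -315.3] [50.4 79.6] 0.4 pca [[ 0.45185092 -0.3111962 ]] [-0.03104028  0.99951816]
scene bbox [238 233  33  20 409] z [0.0148 0.0233 0.0266] rect mm [ 493.8 -126.8] [78.9 50.3] 82.2 pca [[ 0.4952381  -0.12130725]] [0.14717217 0.9891109 ]
scene table z -2.147674508067738e-05
scene floor n 3638 slope 0.2837054476328195 downhill dir [ 0.1003711  -0.99495007] yaw deg -84.2394594516524 res 0.007773181543673763
 z range [0.06907547 0.15767329]
   0.11 647 [0.4568 0.6014] along -0.1558
   0.12 445 [0.4528 0.6027] along -0.2072
   0.13 455 [0.4523 0.6032] along -0.2256
   0.14 456 [0.4528 0.6035] along -0.2428
   0.15 373 [0.4536 0.6043] along -0.2582
 top along [-0.26581334 -0.02371526] x0 (z=.096) along -0.08311218877518449
side table z 0.0009360445059972591
side floor n 3740 slope 0.28414566159282145 downhill dir [ 0.12857344 -0.99169999] yaw deg -82.61283559479634 res 0.008538273228281094
 z range [0.06933317 0.15803694]
   0.11 641 [0.4452 0.5906] along -0.1332
   0.12 438 [0.446 0.597] along -0.1771
   0.13 388 [0.4473 0.5986] along -0.2102
   0.14 394 [0.4481 0.599 ] along -0.2277
   0.15 342 [0.4494 0.601 ] along -0.244
 top along [-0.25282484 -0.00983939] x0 (z=.096) along -0.06773937477972196
```

```bash
cat > m2.py <<'E'
from m import load
from h import *
for n,b in(('scene',(330,160,460,265)),('side',(150,95,280,215))):
    p,d,c=load(n);P=cloud(c,d);hsv=cv2.cvtColor(p,cv2.COLOR_RGB2HSV)
    x0,y0,x1,y1=b; m=np.zeros(d.shape,bool)
    m[y0:y1,x0:x1]=((hsv[...,1]<70)&(P[...,2]>0.118)&(P[...,2]<0.162)&(d>0))[y0:y1,x0:x1]
    Q=P[m]; ok=np.ones(len(Q),bool)
    for _ in range(15):
        A=np.c_[Q[ok][:,:2],np.ones(ok.sum())]; s=np.linalg.lstsq(A,Q[ok][:,2],rcond=None)[0]
        res=Q[:,2]-np.c_[Q[:,:2],np.ones(len(Q))]@s; ok=abs(res)<0.004
    g=-s[:2]; slope=np.linalg.norm(g); dx=g/slope;dy=np.array([-dx[1],dx[0]]);F=Q[ok]
    a=F[:,:2]@dx;v=F[:,:2]@dy
    print(n,len(F),len(Q),'slope',slope,'yaw',np.degrees(np.arctan2(dx[1],dx[0])),'res',res[ok].std(),'along min/max',np.percentile(a,[.5,99.5]),'lat',np.percentile(v,[.5,99.5]))
    print(' floor rect',cv2.minAreaRect(F[:,:2].astype(np.float32)*1000))
    al=(s[2]-.096)/slope; print(' x0 along from z',al,' from top edge',np.percentile(a,.5)+.106)
    # wall tops near bay: light wood points >18mm above floor plane
    h=P[...,2]-(P[...,:2]@s[:2]+s[2]); aa=P[...,:2]@dx-al; vv=P[...,:2]@dy
    w=np.zeros_like(m); w[y0:y1,x0:x1]=((h>.017)&(h<.035)&(aa>-.1)&(aa<-.045)&(d>0))[y0:y1,x0:x1]
    V=vv[w]; mid=np.percentile(v,[.5,99.5]).mean()
    if len(V):
        L=V[V<mid];U=V[V>mid]; print(' walls',len(L),np.percentile(L,[2,50,98]) if len(L) else'',len(U),np.percentile(U,[2,50,98])if len(U) else'')
    # base plate top extent
    bm=np.zeros_like(m); bm[y0:y1+15,x0:x1]=((P[...,2]>.006)&(P[...,2]<.03)&(d>0))[y0:y1+15,x0:x1]
    print(' base z',np.median(P[bm][:,2]),cv2.minAreaRect(P[bm][:,:2].astype(np.float32)*1000))
    lateral=mid
    print(' bay pt', dx*(al-.056)+dy*mid)
E
python3 m2.py | grep -v -e bbox -e range -e '^   ' -e top\ along -e floor\ n
```

```text
scene table z -2.147674508067738e-05
side table z 0.0009360445059972591
scene 1730 1969 slope 0.5628284291513403 yaw -86.38510631593009 res 0.001751309733910151 along min/max [-0.28485749 -0.21309875] lat [0.44268026 0.59464372]
 floor rect ((501.5362854003906, 280.21258544921875), (154.57614135742188, 75.85660552978516), 3.1845717430114746)
 x0 along from z -0.17531012663121476  from top edge -0.17885748621064768
 walls 158 [0.43201722 0.44026752 0.44393678] 182 [0.58237742 0.59016899 0.59322762]
 base z 0.0117831626101699 ((504.11248779296875, 208.48880004882812), (167.96420288085938, 254.37940979003906), 2.6130573749542236)
 bay pt [0.50304595 0.26355152]
side 1503 1767 slope 0.5707184150799597 yaw -86.44855074653842 res 0.001576344071505765 along min/max [-0.28689666 -0.21433177] lat [0.43130069 0.5842483 ]
 floor rect ((491.7666015625, 280.6982727050781), (155.3177947998047, 77.89458465576172), 3.5140678882598877)
 x0 along from z -0.1772449695042275  from top edge -0.18089666248391156
 walls 152 [0.43250198 0.43548624 0.44273223] 142 [0.58232918 0.58503513 0.5933847 ]
 base z 0.013013566663700037 ((605.5263671875, 342.982421875), (635.1688232421875, 408.0397033691406), 58.58600997924805)
 bay pt [0.49235104 0.26425103]
```

Request:
step_arm --increments '[[[1.77,2.44,-0.9],[0,0,6.53]],[[1.77,2.44,-0.9],[0,0,6.53]],[[1.77,2.44,-0.9],[0,0,6.53]],[[1.77,2.44,-0.9],[0,0,6.53]],[[1.77,2.44,-0.9],[0,0,6.53]],[[1.77,2.44,-0.9],[0,0,6.53]],[[1.77,2.44,-0.9],[0,0,6.53]],[[1.77,2.44,-0.9],[0,0,6.53]],[[1.77,2.44,-0.9],[0,0,6.53]],[[1.77,2.44,-0.9],[0,0,6.53]]]' --fingers 0.75 --grip_force 20

```text
clock: 1.15
tool_pos: [0.4549, -0.3151, 0.1482]
eef_rot: [0.695, 0.719, -0.0, -0.0]
contact_force: [0.7, -0.9, 0.2]
opening: 0.753
finger_force: 0.0
```

```bash
cat > w.py <<'E'
from h import *
import sys
s=r.get_state();p,d,c=snap('wrist'); save(sys.argv[1],p); np.savez('wrist0.npz',p=p,d=d,**c)
print(s['clock'],s['tool_pos'],s['eef_rot'],s['opening'],s['q'].round(3))
P=cloud(c,d);hsv=cv2.cvtColor(p,cv2.COLOR_RGB2HSV)
m=((P[...,2]>.019)&(P[...,2]<.03)&(d>0)&(abs(P[...,0]-.454)<.075)&(abs(P[...,1]+.316)<.06)).astype(np.uint8)
k,l,st,ce=cv2.connectedComponentsWithStats(m)
for i in range(1,k):
    if st[i,4]>300:
        T=P[l==i]; rc=cv2.minAreaRect(T[:,:2].astype(np.float32)*1000); print(st[i],ce[i].round(),rc, 'rgb',p[l==i].mean(0).round(),'pca',cv2.PCACompute(T[:,:2].astype(np.float32),None)[1][0],np.median(T[:,2]))
        sh=T[T[:,1]<-.32]; print(' shank x mid by y:',[(y,np.percentile(sh[abs(sh[:,1]-y)<.003][:,0],[2,98]).round(4)) for y in(-.34,-.325) if (abs(sh[:,1]-y)<.003).any()])
E
python3 w.py w1.png
```

```text
1.15 [ 0.45485356 -0.31511279  0.14824304] [ 6.95265081e-01  7.18753403e-01 -1.75958633e-05 -1.10066670e-04] 0.7532913816750819 [ 0.771  0.749 -0.419  1.86   0.486  0.635  0.086]
[ 250  149   67   98 3804] [283. 189.] ((453.2390441894531, -315.6661376953125), (50.070220947265625, 79.37849426269531), 1.671974778175354) rgb [193. 162. 123.] pca [-0.02771339  0.99961597] 0.023802240639105115
 shank x mid by y: [(-0.34, array([0.4412, 0.4661])), (-0.325, array([0.441 , 0.4662]))]
```

View pics/w1.png

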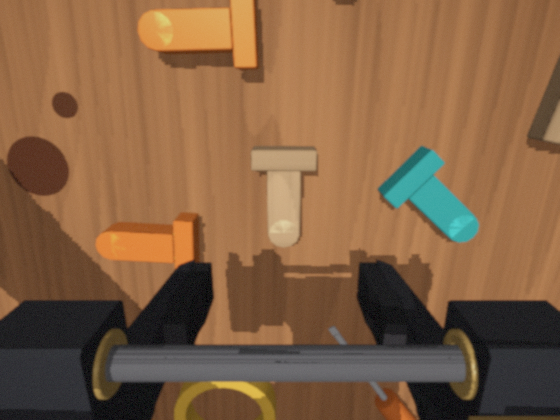

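The wrist view shows the oak dog, head up at (284,160) and shank end at (284,240), centred between the fingers. The orange dog's head at (185,240) is clear of the finger path. Descending.

Request:
step_arm --increments '[[[-0.16,-0.06,-2],[0,0,0]],[[0,0,-2],[0,0,0]],[[0,0,-2],[0,0,0]],[[0,0,-2],[0,0,0]],[[0,0,-2],[0,0,0]],[[0,0,-1.5],[0,0,0]],[[0,0,-1.5],[0,0,0]],[[0,0,-1],[0,0,0]],[[0,0,-0.4],[0,0,0]],[[0,0,0],[0,0,0]]]'

```text
clock: 2.2
tool_pos: [0.4526, -0.3167, 0.0044]
eef_rot: [0.697, 0.717, -0.0, -0.0]
contact_force: [0.1, -0.1, 0.3]
opening: 0.752
finger_force: 0.0
```

Request:
step_arm --increments '[[[0,0,0],[0,0,0]],[[0,0,0],[0,0,0]],[[0,0,0],[0,0,0]],[[0,0,0],[0,0,0]],[[0,0,0],[0,0,0]],[[0,0,0],[0,0,0]],[[0,0,0],[0,0,0]],[[0,0,0],[0,0,0]],[[0,0,0],[0,0,0]],[[0,0,0],[0,0,0]]]' --fingers 0 --grip_force 20

```text
clock: 3.2
tool_pos: [0.4529, -0.3168, 0.0049]
eef_rot: [0.697, 0.717, 0.0, 0.0]
contact_force: [-0.3, 0.7, 4.1]
opening: 0.292
finger_force: 20.0
```

Request:
step_arm --increments '[[[0,0,1],[0,0,0]],[[0,0,2],[0,0,0]],[[0,0,3],[0,0,0]],[[0,0,3],[0,0,0]],[[0,0,3],[0,0,0]],[[0,0,3],[0,0,0]],[[0,0,3],[0,0,0]],[[0,0,3],[0,0,0]],[[0,0,2],[0,0,0]],[[0,0,1],[0,0,0]]]'

```text
clock: 4.2
tool_pos: [0.4532, -0.3169, 0.2469]
eef_rot: [0.697, 0.717, 0.0, 0.001]
contact_force: [-0.1, -0.4, -0.8]
opening: 0.297
finger_force: 20.0
```

Request:
step_arm --increments '[[[0.2,1.5,0],[0,0,0]],[[0.2,2.5,0],[0,0,0]],[[0.2,3,0],[0,0,0]],[[0.2,3,0],[0,0,0]],[[0.2,3,0],[0,0,0]],[[0.2,3,0],[0,0,0]],[[0.2,3,0],[0,0,0]],[[0.2,3,0],[0,0,0]],[[0.2,3,0],[0,0,0]],[[0.2,3,0],[0,0,0]]]'

```text
clock: 5.2
tool_pos: [0.4712, -0.0344, 0.2435]
eef_rot: [0.696, 0.718, -0.001, -0.001]
contact_force: [0.3, 0.4, -1.0]
opening: 0.298
finger_force: 20.0
```

Request:
step_arm --increments '[[[0.26,3,0],[0,0,0.15]],[[0.26,3,0],[0,0,0.15]],[[0.26,3,0],[0,0,0.15]],[[0.26,3,0],[0,0,0.15]],[[0.26,3,0],[0,0,0.15]],[[0.26,3,0],[0,0,0.15]],[[0.26,3,0],[0,0,0.15]],[[0.26,3,0],[0,0,0.15]],[[0.26,3,0],[0,0,0.15]],[[0.26,3,0],[0,0,0.15]]]'

```text
clock: 6.2
tool_pos: [0.4968, 0.2649, 0.2432]
eef_rot: [0.687, 0.727, -0.002, -0.001]
contact_force: [-0.1, 0.1, -0.5]
opening: 0.292
finger_force: 20.0
```

Run:
```python
from h import *
s=r.get_state(); print(s['clock'],s['tool_pos'],s['eef_rot'],s['opening'],s['contact_force'],s['finger_force'],s['q'].round(3))
a,_,_=snap('scene');b,_,_=snap('side')
save('both1.png',np.hstack([cv2.resize(a[90:290,280:480],(400,400)),cv2.resize(b[20:220,100:300],(400,400))]))
```

```text
6.2 [0.49676019 0.26487119 0.24317517] [ 6.86852991e-01  7.26794391e-01 -1.58285360e-03 -6.13620495e-04] 0.2915041274897897 [-0.12670837  0.08881141 -0.48529732] 19.999390637967736 [-0.296  0.63  -0.463  1.739  0.354  0.86  -0.86 ]
```

View pics/both1.png

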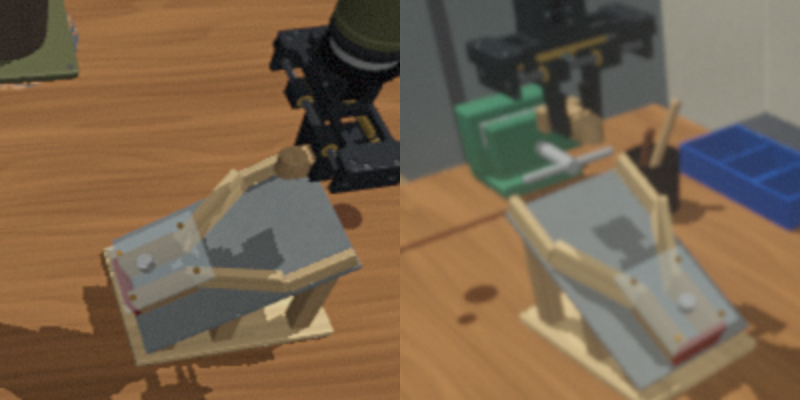

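The scene crop (left) shows the dog in the gripper above the bay, with its shank end at (293,162) pointing downhill. The side crop (right) shows it level at (575,125). The measured TCP sits over chute_bay, so I descend.

Request:
step_arm --increments '[[[0.1,0,-1],[0,0,0]],[[0,0,-1.2],[0,0,0]],[[0,0,-1.2],[0,0,0]],[[0,0,-1.2],[0,0,0]],[[0,0,-1.2],[0,0,0]],[[0,0,-1],[0,0,0]],[[0,0,-0.8],[0,0,0]],[[0,0,-0.5],[0,0,0]],[[0,0,-0.3],[0,0,0]],[[0,0,0],[0,0,0]]]'

```text
clock: 7.3
tool_pos: [0.4997, 0.2634, 0.1605]
eef_rot: [0.687, 0.726, -0.0, -0.0]
contact_force: [-0.3, -0.2, -0.6]
opening: 0.296
finger_force: 20.0
```

Run:
```python
from h import *
s=r.get_state(); print(s['clock'],s['tool_pos'],s['eef_rot'],s['opening'],s['contact_force'],s['finger_force'])
a,_,_=snap('scene');b,_,_=snap('side')
save('both2.png',np.hstack([cv2.resize(a[130:270,320:460],(400,400)),cv2.resize(b[50:210,130:290],(400,400))]))
```

```text
7.3 [0.49973058 0.26335055 0.16054823] [ 6.87391843e-01  7.26286755e-01 -5.66593494e-05 -1.04267271e-05] 0.29559847775673503 [-0.34835178 -0.20963558 -0.61844963] 19.99989838572219
```

View pics/both2.png

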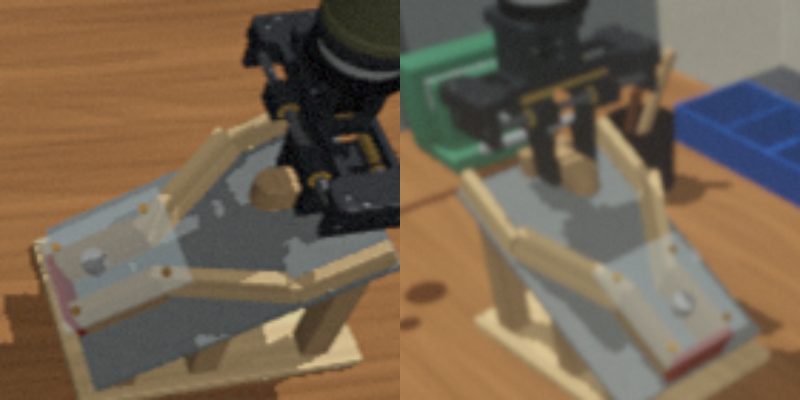

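Both crops show the dog just above the bay floor between the walls, shank downhill at (275,188) left and (580,180) right. I lower it a touch and release.

Request:
step_arm --increments '[[[-0.2,0,-0.2],[0,0,0]],[[0,0,0],[0,0,0]],[[0,0,0],[0,0,0]],[[0,0,0],[0,0,0]],[[0,0,0],[0,0,0]],[[0,0,0],[0,0,0]],[[0,0,0],[0,0,0]],[[0,0,0],[0,0,0]],[[0,0,0],[0,0,0]],[[0,0,0],[0,0,0]]]'

```text
clock: 8.4
tool_pos: [0.4978, 0.2633, 0.1587]
eef_rot: [0.687, 0.726, 0.0, 0.0]
contact_force: [1.0, 0.1, -0.2]
opening: 0.291
finger_force: 20.0
```

Request:
step_arm --increments '[[[0,0,0],[0,0,0]],[[0,0,0],[0,0,0]],[[0,0,0],[0,0,0]],[[0,0,0],[0,0,0]],[[0,0,0],[0,0,0]],[[0,0,0],[0,0,0]],[[0,0,0],[0,0,0]],[[0,0,0],[0,0,0]],[[0,0,0],[0,0,0]],[[0,0,0],[0,0,0]]]' --fingers 0.75

```text
clock: 9.4
tool_pos: [0.4978, 0.2633, 0.1587]
eef_rot: [0.687, 0.726, 0.0, 0.0]
contact_force: [1.0, -0.1, -0.3]
opening: 0.747
finger_force: 0.0
```

Request:
step_arm --increments '[[[0,0,1],[0,0,0]],[[0,0,2],[0,0,0]],[[0,0,2],[0,0,0]],[[0,0,2],[0,0,0]],[[0,0,2],[0,0,0]],[[0,0,2],[0,0,0]],[[0,0,2],[0,0,0]],[[0,0,1],[0,0,0]],[[0,0,0],[0,0,0]],[[0,0,0],[0,0,0]]]'

```text
clock: 10.4
tool_pos: [0.4975, 0.263, 0.2983]
eef_rot: [0.687, 0.726, -0.0, 0.0]
contact_force: [0.6, -0.2, 0.0]
opening: 0.749
finger_force: 0.0
```

Run:
```python
from h import *
s=r.get_state(); print(s['clock'],s['tool_pos'],s['opening'],s['contact_force'],s['finger_force'])
a,d,c=snap('scene');b,_,_=snap('side')
save('both3.png',np.hstack([cv2.resize(a[130:270,320:460],(400,400)),cv2.resize(b[80:210,150:280],(400,400))]))
o=np.array([.502,.2085]);y=np.radians(-86.6);dx=np.array([np.cos(y),np.sin(y)]);dy=np.array([-dx[1],dx[0]])
def px(c,x,yy,z):
    X=np.r_[o+dx*x+dy*yy,z];q=np.array(c['R'])@X+c['t'];f,cx,cy=K(c);return (q[:2]/q[2]*f+[cx,cy])
cs=r.calibration('side')
for nm,x in(('head end',.051-.035),('origin',.051),('shank end',.051+.035)):
    z=.096-.577*x+.024/np.cos(np.pi/6)
    u=px(c,x,0,z);v=px(cs,x,0,z);print(nm,((u-[320,130])*400/140).round(),((v-[150,80])*400/130+[400,0]).round())
```

```text
10.4 [0.49753592 0.26296687 0.29833728] 0.7489729196024353 [ 0.57641944 -0.23311453  0.0422303 ] 0.0
head end [198. 234.] [608. 212.]
origin [152. 253.] [641. 254.]
shank end [107. 273.] [674. 296.]
```

View pics/both3.png

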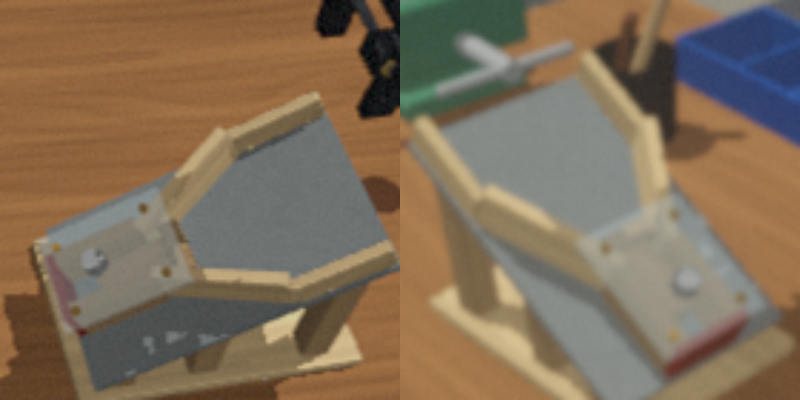

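The dog has left the bay. Pale oak now fills the slot under the cover, at about (150,255) left and (640,255) right. I check that it is fully home.

Run:
```python
from h import *
from m import load
o=np.array([.502,.2085]);y=np.radians(-86.6);dx=np.array([np.cos(y),np.sin(y)]);dy=np.array([-dx[1],dx[0]])
def px(c,x,yy,z):
    X=np.r_[o+dx*x+dy*yy,z];q=np.array(c['R'])@X+c['t'];f,cx,cy=K(c);return (q[:2]/q[2]*f+[cx,cy])
out=[]
O=[(-40,-25),(-24,-25),(-24,-13),(30,-13),(40,0),(30,13),(-24,13),(-24,25),(-40,25)]
for n,(u0,v0) in(('scene',(330,190)),('side',(200,130))):
    a,d,c=snap(n);p0=load(n)[0];row=[]
    for im,dr in((p0,0),(a,0),(a,1)):
        i=cv2.resize(im[v0:v0+66,u0:u0+66],(264,264),interpolation=cv2.INTER_CUBIC)
        if dr:
            s3=np.sqrt(3)/2
            pts=[(px(c,.051+X/1000*s3+.012,Y/1000,.096-.577*.051-X/2000+.024*s3)-[u0,v0])*4 for X,Y in O]
            cv2.polylines(i,[np.int32(pts)],True,(255,0,0),1)
        row.append(i)
    out.append(np.hstack(row))
save('home.png',np.vstack(out))
```

```text
scene bbox [161 225  33  20 413] z [0.0146 0.0237 0.0268] rect mm [ 454.7 -316.3] [49.  78.3] 3.1 pca [[ 0.45503795 -0.31144884]] [-0.02821159  0.99960196]
side bbox [349 306  51  45 968] z [0.0144 0.024  0.0258] rect mm [ 453.3 -315.3] [50.4 79.6] 0.4 pca [[ 0.45185092 -0.3111962 ]] [-0.03104028  0.99951816]
scene bbox [238 233  33  20 409] z [0.0148 0.0233 0.0266] rect mm [ 493.8 -126.8] [78.9 50.3] 82.2 pca [[ 0.4952381  -0.12130725]] [0.14717217 0.9891109 ]
scene table z -2.147674508067738e-05
scene floor n 3638 slope 0.2837054476328195 downhill dir [ 0.1003711  -0.99495007] yaw deg -84.2394594516524 res 0.007773181543673763
 z range [0.06907547 0.15767329]
   0.11 647 [0.4568 0.6014] along -0.1558
   0.12 445 [0.4528 0.6027] along -0.2072
   0.13 455 [0.4523 0.6032] along -0.2256
   0.14 456 [0.4528 0.6035] along -0.2428
   0.15 373 [0.4536 0.6043] along -0.2582
 top along [-0.26581334 -0.02371526] x0 (z=.096) along -0.08311218877518449
side table z 0.0009360445059972591
side floor n 3740 slope 0.28414566159282145 downhill dir [ 0.12857344 -0.99169999] yaw deg -82.61283559479634 res 0.008538273228281094
 z range [0.06933317 0.15803694]
   0.11 641 [0.4452 0.5906] along -0.1332
   0.12 438 [0.446 0.597] along -0.1771
   0.13 388 [0.4473 0.5986] along -0.2102
   0.14 394 [0.4481 0.599 ] along -0.2277
   0.15 342 [0.4494 0.601 ] along -0.244
 top along [-0.25282484 -0.00983939] x0 (z=.096) along -0.06773937477972196
```

View pics/home.png

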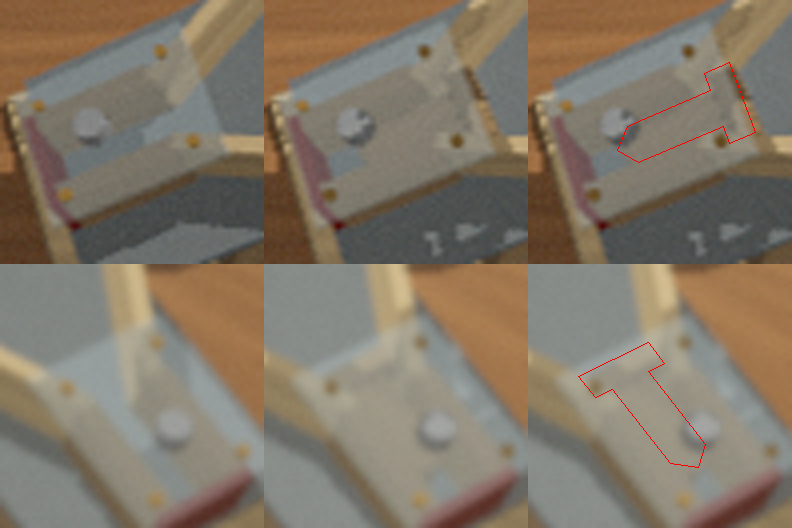

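The outline predicted for a seated dog (red) matches in both views. The head lies against the funnel, and the shank end reaches the remaining grey floor patch at (345,160) above and (440,480) below. It is home, so I hand in.

```bash
python3 -c "
from plant import r
print(r.finish_job())"
```

```text
the job is handed in; nothing more can be done
None
```

The oak dog slid shank first under the cover and, in both camera views, rests fully home in the slot; the walnut dog was not touched, and the job was handed in at about 10.5 s, though no verdict came back.

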